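# Change the blown cartridge fuse of a power unit

## Robot

A 6-joint arm with a two-finger parallel gripper is mounted at the origin on the work surface. World frame = base frame: x ahead of the robot, y to its left, z up, the work surface at z = 0. Lengths are in mm, angles in rad, forces in N, time in s.
With the tool pointing down it reaches from about 350 to 875 mm from the base axis. Payload 4.2 kg.
Tool frame: the origin (TCP) lies between the finger pads; the fingertips stand 14 mm ahead of it and the grasp point (between the pads) lies 5 mm behind it; z points along the fingers, y is the line along which they close (so a half turn about z gives the same grasp; the last joint's range is limited). The gripper opens to 85 mm and grips with 20 to 120 N. Pads are 22 mm wide; open, the fingers measure 114 mm over their backs; the gripper's body (76 mm by 85 mm) begins 54 mm behind the grasp point. The pads swing forward as they close: fully open they stand 13 mm farther back than shut.
Start: joints at [1.401, 0.385, 0.008, 0, -1.194, -0.259], TCP at [259.829, 568.408, 216.612] pointing down, gripper open.
Joint ranges: [-3.14, 3.14], [-1.21, 2.06], [-1.07, 1.41], [-3.16, 2.05], [-2.99, -0.16], [-3.1, 3.1]. Speed limits (rad/s): [2.79, 2.79, 3.14, 3.14, 3.14, 3.14].

## Interface

Orientations are given as a unit quaternion [x, y, z, w].
In Python, from bench import * gives the robot as it stands.
- The arm moves only by the tool carry_out, never from a script. Its argument "motion" is a list of rows, each a list of 7 numbers: the turn, a rotation vector about the tool's x, y, z in rad, then the shift along the tool's x, y, z in mm, then the opening, from -1 (shut) to 1 (fully open), so that 0 is half open. A call has 1 to 5 rows; each row is the pose to reach, as a shift and turn from the pose commanded when the call began, along the tool's axes at that moment; what a row does not reach only later rows make up. A row lasts 1/8 s, in which the tool goes at most 62.5 mm and 10.7 degrees, less where a joint would pass 70% of its speed; a pose out of reach is approached as far as the arm can. A call with a gripper value outside its range is refused whole. The fingers move at their own pace and stop on an object; the grip force is fixed at half the most. Time passes only in rows, so rows that repeat a pose let the fingers close. It gives the time, the measured TCP pose, the force, the opening and the grip force at its end, in the units of the state.
- read_state(): the state, without advancing time (a new reading comes with each control period).
- get_image(name): name is "scene" or "top" or "wrist"; returns a dict with "color" (420x560x3 uint8, blue, green, red), "mtx" (3x3 intrinsics, pixels), "position" and "orientation" of the camera in the world. Camera axes: x right, y down, z forward; pixel columns grow to the right and rows downward; lengths in mm; the calibration is good to about 2 mm. A picture is of the moment at which its call begins. There is no depth.
- job_done(): hands the job in; it is judged then, once.
The state is a dict: "clock": time; "joints": joint angles; "joint_vel": joint speeds; "joint_efforts": joint torques, N m; "position": TCP position; "ee_rot": TCP orientation; "contact_force": force on the tool from outside, world axes, zero at the start; "wrist_torque": the same for the moment, N m; "gripper_width": finger opening in mm; "grasp_force": force on a finger pad.
Only numpy, scipy, OpenCV 4.12 (cv2) and the standard library are available. Lean on these libraries where they do the work, as an engineer would, in place of code of your own. Each camera call takes 0.05 s, during which the arm holds its last target. There are 200 camera calls.

## Task

Change the blown fuse of the open power unit: pull the old cartridge out of its two spring clips and leave it in the empty steel tray, then take the spare of the same size from the carton and snap it into the clips, level and centred, pressed fully home onto the feet of both clips. Press firmly enough to bring it down onto the feet, but never with more than 25 N, which would crack the base. Leave the other things where they are.

Things in the scene. Friction and masses are not known exactly. Their poses are not given: they have to be found in the camera images.
- seat (a point): where the fuse's centre must end: on the axis of the pair of clips, midway between them, 54 mm above the table. Axes: x along the fuse, y sideways across the clips, z up
- fuse_base: black moulded fuse base 96 x 36 mm, screwed to the circuit board, long side along its x axis, origin at the centre of its underside, 32 mm below the seat point. A brass spring clip, open at the top, stands near each end. Between the clips its top lies 22 mm below the seat point: 50 mm along x are free for the fingers.
- clip_a (a point): clip at x = -30 mm of the seat point, on the fuse axis; 10 mm wide along x. Two spring jaws (lips 3 mm above this point, 20 mm apart; above, they widen to a 28 mm mouth 15 mm above it) and a rigid foot between them. The jaws hold by friction: a fuse left short stays short. For both clips together it takes 10 to 17 N to push a fuse past the lips or pull it out, 6 to 10 N to slide it on down
- clip_b (a point): the same clip at x = +30 mm of the seat point
- foot_a: rigid brass foot of clip a, 10 x 17 mm; origin at the centre of its top, 10.3 mm below the clip's point: the fuse's cap must come to rest on it
- foot_b: the same foot of clip b
- feet: the two feet as one part, origin at the centre of the fuse base's underside
- unit: the open power unit on its 230 x 180 x 12 mm wooden board, fixed; origin at the centre of the wooden board's underside on the table, x along the 230 mm side. The fuse base sits 22 mm above that origin at x = -30 mm, its x axis along the unit's y. Within 45 mm of the fuse's sides nothing is higher than 36 mm above the table, elsewhere on the unit 53 mm
- old_fuse: the blown fuse, in the clips at the start: cylinder 20.6 mm in diameter, 76 mm long, about 50 g, a 17 mm brass cap at each end and a 42 mm tan tube (19.6 mm in diameter) between; origin at its centre, x along its axis. Stands a firm grip (50 N)
- new_fuse: the spare, the same size and look as the old fuse, about 50 g; it lies level in one of the two rests of the carton, axis along the carton's y, its axis 17.6 mm above the table; origin at its centre, x along its axis
- thin_fuse: a thinner and shorter fuse (14.3 mm in diameter, 51 mm long) in the carton's other rest; does not fit, stays there. Origin at its centre
- spares_box: open cardboard carton 190 (x) x 116 (y) x 22 mm high, 3 mm thick, fixed; origin at the centre of its underside. Two foam V-rests at x = -45 and +45 mm hold a fuse each by its ends (at 22 to 29 mm from its middle); the middle is free for fingers down to the floor, 3 mm above the table
- scrap_tray: empty steel tray 160 (x) x 125 (y) x 28 mm high, walls and floor 3 mm, fixed; origin at the centre of its underside
- solder_spool: bystander: spool of solder, 55 mm in diameter, 42 mm high, standing; origin at the centre of its underside
- dispenser: bystander: square pump bottle 55 x 55 mm, 111 mm high; origin at the centre of its underside
- flux_bottle: bystander: small bottle 26 mm in diameter, 58 mm high; origin at the centre of its underside
Not all that is in view belongs to the job. Leave any red look-alike of the scrap_tray alone. What is shaped like the old_fuse but red is not meant.

How it is judged:
By the outcome, as a careful person would: the job done as asked, in the order asked, and still so for the second after the job is handed in, with the robot touching nothing.
It also fails if it takes over 59 s, if anything falls off the work surface, if the arm or the gripper's body presses on something with over 40 N, if the wrist force passes 120 N, or if a joint passes its speed limit or range.

## Working session

There is one attempt and no reset: what is moved stays moved. The work goes in short steps, Python scripts to look and compute and a tool call to move; the robot and the scene stay as the last step left them, time stands still between calls to the robot, and variables do not carry over. Pictures are saved under pics/ and viewed, at most 10 in all, crops included, and the job is handed in when it is done.

Besides the shell and the picture viewer there is one more tool, called in YAML: its name, and indented under it one key for each argument. carry_out: Moves the arm, as the interface text tells. Its arguments: {"type":"object","properties":{"motion":{"type":"array"}},"required":["motion"]}

```bash
mkdir -p pics
python3 - <<'E'
from bench import *
import cv2,json,pickle
s=read_state(); print({k:s[k] for k in('clock','joints','position','ee_rot','gripper_width','contact_force')})
for n in('scene','top'):
    d=get_image(n); cv2.imwrite(f'pics/{n}0.png',d['color']); pickle.dump(d,open(f'{n}0.pkl','wb')); print(n,d['mtx'],d['position'],d['orientation'])
E
```

```text
{'clock': 0.0, 'joints': array([ 1.40059451e+00,  3.85558974e-01,  6.59652713e-03, -4.97604832e-04,
       -1.19400525e+00, -2.58613930e-01]), 'position': array([259.58891117, 567.84664139, 215.50890978]), 'ee_rot': array([ 9.77082415e-01, -2.12858458e-01, -1.83045260e-04,  1.09484431e-03]), 'gripper_width': 85.5352572965394, 'contact_force': array([ 0.47343416, -1.12662693, -0.99586918])}
scene [[508.65505795   0.         293.80675521]
 [  0.         508.65505795 205.48506772]
 [  0.           0.           1.        ]] [1189.14349302  230.07706303  689.55307987] [ 0.53568907  0.74158274 -0.32887217 -0.23438291]
top [[436.89532323   0.         287.28508212]
 [  0.         436.89532323 212.00182121]
 [  0.           0.           1.        ]] [ 353.40105319   -8.28503251 1011.56826697] [ 0.71317491 -0.69236871  0.07551624 -0.07940035]
```

View pics/top0.png

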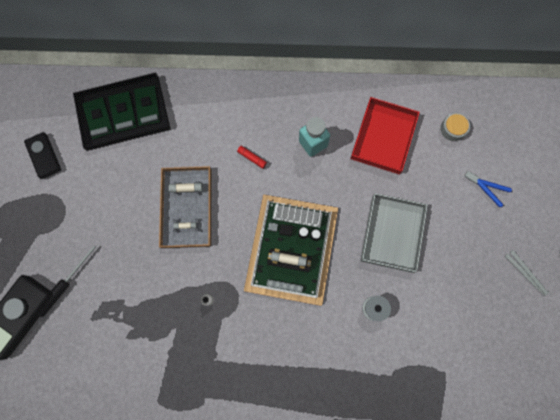

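View pics/scene0.png

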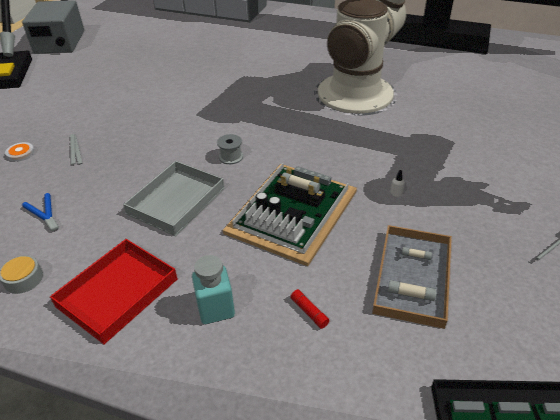

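The top view shows the unit's fuse at (289,259), the carton's big spare at (187,187), the thin one at (186,226), the grey tray at (395,233) and the red look-alikes at (385,135) and (252,157). The scene view shows the same, with the old fuse at (300,184), the spare at (408,292) and the grey tray at (175,197).

```bash
cat > h.py <<'E'
import numpy as np,cv2,pickle
from scipy.spatial.transform import Rotation as R
def ray(d,p):
    v=np.linalg.inv(d['mtx'])@np.array([p[0],p[1],1.]); return R.from_quat(d['orientation']).apply(v)
def onplane(d,p,z):
    v=ray(d,p); c=np.array(d['position']); return c+v*(z-c[2])/v[2]
def proj(d,P):
    q=R.from_quat(d['orientation']).inv().apply(np.array(P)-d['position']); q=d['mtx']@q; return q[:2]/q[2]
def tri(obs):
    A=np.zeros((3,3));b=np.zeros(3)
    for d,p in obs:
        v=ray(d,p);v/=np.linalg.norm(v);M=np.eye(3)-np.outer(v,v);A+=M;b+=M@d['position']
    return np.linalg.solve(A,b)
def tan(d,roi):
    x0,y0,x1,y1=roi; h=cv2.cvtColor(d['color'],cv2.COLOR_BGR2HSV)[y0:y1,x0:x1]
    m=((h[...,2]>150)&(h[...,1]>25)&(h[...,1]<110)&(h[...,0]>8)&(h[...,0]<35)).astype(np.uint8)
    n,l,s,c=cv2.connectedComponentsWithStats(m); i=1+np.argmax(s[1:,4])
    r=cv2.minAreaRect(np.argwhere(l==i)[:,::-1].astype(np.float32))
    return c[i]+[x0,y0],s[i,4],r
E
python3 - <<'E'
from h import *
t=pickle.load(open('top0.pkl','rb'));s=pickle.load(open('scene0.pkl','rb'))
for n,z,a,b in(('old',54,(265,240,315,275),(275,165,330,205)),('new',17.6,(165,172,210,200),(385,275,440,305)),('thin',15,(165,215,210,237),(395,240,440,262))):
    ta,sb=tan(t,a),tan(s,b)
    print(n,ta[0],ta[1],ta[2][1:],'|',sb[0],sb[1],'top',onplane(t,ta[0],z).round(1),'sc',onplane(s,sb[0],z).round(1),'tri',tri([(t,ta[0]),(s,sb[0])]).round(1))
h=cv2.cvtColor(t['color'],cv2.COLOR_BGR2HSV)
for n,z,pts in(('board',12,[(264,197),(339,208),(322,303),(246,293)]),('tray',28,[(376,196),(431,206),(414,271),(361,262)]),('box',22,[(163,169),(212,167),(212,246),(160,247)]),('red',10,[(252,157)]),('spool',42,[(377,306)]),('disp',111,[(316,126)]),('flux',58,[(206,299)])):
    P=np.array([onplane(t,p,z) for p in pts]); print(n,P[:,:2].round(0).tolist(),P.mean(0).round(1))
E
```

```text
old [288.35714286 258.67142857] 140 ((18.693531036376953, 7.334303855895996), 10.30484676361084) | [299.25925926 179.7037037 ] 108 top [462.2  -5.2  54. ] sc [454.3  -6.7  54. ] tri [461.4  -4.9  60. ]
new [184.56910569 186.97560976] 123 ((6.0, 17.0), 90.0) | [411.96923077 287.84102564] 195 top [628.5 244.9  17.6] sc [622.7 245.   17.6] tri [627.1 244.3  22.5]
thin [183.90740741 224.96296296] 54 ((4.0, 10.0), 90.0) | [416.61764706 251.41176471] 68 top [537.8 239.7  15. ] sc [535.7 240.4  15. ] tri [537.4 239.8  16.6]
board [[611.0, 57.0], [590.0, -120.0], [370.0, -83.0], [387.0, 88.0]] [489.3 -14.8  12. ]
tray [[617.0, -205.0], [597.0, -331.0], [446.0, -287.0], [462.0, -169.0]] [ 530.5 -247.9   28. ]
box [[670.0, 299.0], [678.0, 183.0], [490.0, 170.0], [484.0, 288.0]] [580.4 234.9  22. ]
red [[710.0, 90.0]] [710.4  89.9  10. ]
spool [[367.0, -200.0]] [ 366.6 -200.4   42. ]
disp [[751.0, -58.0]] [750.6 -57.9 111. ]
flux [[370.0, 169.0]] [370.1 168.5  58. ]
```

```bash
cat >> h.py <<'E'
def plan(target,yaw=None,quiet=False):
    """print shift/turn in tool axes from the measured pose; yaw = world angle of tool y (mod pi), tool straight down"""
    from bench import read_state
    s=read_state(); r=R.from_quat(s['ee_rot']); p=np.array(s['position'])
    t=r.as_matrix()
    if yaw is None: goal=None; w=np.zeros(3)
    else:
        c=[]
        for y in (yaw,yaw+np.pi):
            Y=np.array([np.cos(y),np.sin(y),0]);Z=np.array([0,0,-1.]);X=np.cross(Y,Z)
            c.append((r.inv()*R.from_matrix(np.c_[X,Y,Z])).as_rotvec())
        w=c; 
    print('clock',round(s['clock'],2),'pos',p.round(1),'toolY',np.degrees(np.arctan2(t[1,1],t[0,1])).round(2),'zax',t[:,2].round(4),'j',np.round(s['joints'],2),'F',np.round(s['contact_force'],1),'w',np.round(s['gripper_width'],1),'g',np.round(s['grasp_force'],1))
    print('turn',np.round(w,4).tolist(),'shift',r.inv().apply(np.array(target)-p).round(1))
E
python3 -c "
from h import *
plan([455,-5,210],np.radians(-8))"
```

```text
clock 0.1 pos [259.6 567.9 215.6] toolY -114.57 zax [-7.0e-04 -1.8e-03 -1.0e+00] j [ 1.4   0.39  0.01 -0.   -1.19 -0.26] F [0.5 0.8 0.1] w 85.1 g 0.0
turn [[0.0014, 0.0017, -1.8601], [0.0016, -0.0013, 1.2815]] shift [416.  439.8   6.5]
```

carry_out:
  motion:
    - [0,0,1.28,416,440,6,1]
    - [0,0,1.28,416,440,6,1]
    - [0,0,1.28,416,440,6,1]
    - [0,0,1.28,416,440,6,1]
    - [0,0,1.28,416,440,6,1]

```text
clock: 0.72
position: [360.7, 270.5, 213.3]
ee_rot: [0.774, -0.633, 0.0, 0.0]
contact_force: [1.1, -0.2, 1.0]
gripper_width: 85.4
grasp_force: 0.0
```

```bash
python3 -c "
from h import *
plan([455,-5,210],np.radians(-8))"
```

```text
clock 0.72 pos [360.7 270.5 213.3] toolY -168.6 zax [-1.e-04 -2.e-04 -1.e+00] j [ 1.01  0.09 -0.4  -0.   -1.08 -0.81] F [ 1.1 -0.2  1. ] w 85.4 g 0.0
turn [[0.0002, 0.0002, -2.8031], [0.0001, -0.0002, 0.3385]] shift [288.7 -38.    3.4]
```

carry_out:
  motion:
    - [0,0,0.3385,289,-38,3,1]
    - [0,0,0.3385,289,-38,3,1]
    - [0,0,0.3385,289,-38,3,1]
    - [0,0,0.3385,289,-38,3,1]
    - [0,0,0.3385,289,-38,3,1]

```text
clock: 1.35
position: [456.6, -5.0, 210.3]
ee_rot: [-0.657, 0.753, 0.0, -0.0]
contact_force: [0.7, -0.1, -0.1]
gripper_width: 85.3
grasp_force: 0.0
```

Run:
```python
from h import *
from bench import get_image
d=get_image('wrist');pickle.dump(d,open('w1.pkl','wb'));cv2.imwrite('pics/w1.png',d['color']);print(d['position'],R.from_quat(d['orientation']).as_matrix()[:,2])
plan([455,-5,210],np.radians(-8))
print(proj(d,[461,-5,54]))
```

```text
[444.9027584  -88.09161571 368.01204816] [ 0.04289022  0.32483135 -0.94479893]
clock 1.4 pos [457.4  -7.5 210. ] toolY 172.08 zax [-0.0011 -0.0015 -1.    ] j [ 0.34  0.1  -0.39  0.   -1.08 -0.48] F [ 3.1 -2.3  0.3] w 85.3 g 0.0
turn [[0.0026, 0.0014, -3.1403], [0.0009, -0.0017, 0.0013]] shift [-2.1  2.7  0. ]
[271.81389998 183.97517958]
```

View pics/w1.png

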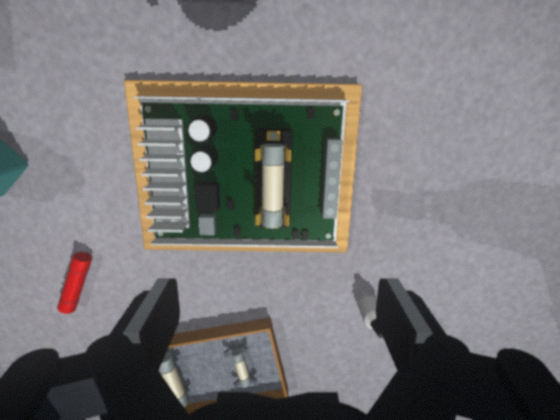

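The wrist view shows the old fuse vertical at about (272,187), its caps spanning rows 145 to 228, with the fingers at the bottom.

Run:
```python
from h import *
d=pickle.load(open('w1.pkl','rb'))
c,a,r=tan(d,(250,140,300,240)); print(c,a,r,onplane(d,r[0],54),onplane(d,c,54))
h=cv2.cvtColor(d['color'],cv2.COLOR_BGR2HSV)
for y in(150,158,175,187,200,212,222): print(y,[tuple(h[y,x].tolist()) for x in range(256,292,2)])
# wood mask
m=cv2.inRange(h,(8,90,110),(25,255,255)); m[255:]=0
n,l,s,_=cv2.connectedComponentsWithStats(m); 
k=cv2.convexHull(np.argwhere(m)[:,::-1].astype(np.int32)); q=cv2.approxPolyDP(k,8,True)[:,0]; print(q)
P=np.array([onplane(d,p,12) for p in q]);print(P.round(1))
print(cv2.minAreaRect(P[:,:2].astype(np.float32)))
```

```text
[272.81967213 187.46532156] 793 ((23.0, 48.0), (44.0, 18.0), 90.0) [ 647.34551947 -146.82145717   54.        ] [460.54029625  -1.53997437  54.        ]
150 [(22, 158, 136), (21, 160, 150), (22, 154, 121), (26, 60, 85), (65, 16, 98), (76, 22, 129), (86, 12, 144), (86, 13, 153), (83, 19, 164), (85, 17, 168), (90, 14, 163), (85, 18, 160), (90, 16, 147), (78, 21, 122), (23, 70, 80), (21, 146, 110), (21, 156, 116), (21, 139, 114)]
158 [(21, 161, 146), (22, 155, 160), (22, 146, 124), (26, 50, 87), (85, 14, 108), (76, 20, 139), (80, 20, 151), (81, 20, 162), (83, 19, 172), (87, 13, 171), (82, 23, 169), (90, 15, 156), (83, 21, 147), (83, 16, 125), (28, 54, 90), (21, 153, 123), (22, 159, 141), (22, 154, 136)]
175 [(45, 16, 32), (43, 56, 32), (40, 21, 36), (24, 42, 85), (23, 42, 153), (24, 41, 185), (24, 39, 203), (24, 34, 218), (27, 30, 227), (25, 31, 230), (26, 35, 225), (24, 38, 212), (25, 42, 198), (24, 40, 154), (30, 30, 69), (42, 25, 51), (80, 15, 50), (60, 21, 48)]
187 [(49, 57, 36), (60, 29, 35), (20, 20, 38), (25, 34, 90), (24, 41, 154), (25, 40, 184), (24, 38, 206), (23, 37, 221), (24
[... 496 characters left out ...]
6), (68, 15, 137), (60, 14, 146), (68, 13, 161), (69, 11, 160), (75, 16, 156), (80, 10, 148), (81, 13, 137), (35, 30, 93), (20, 110, 88), (7, 40, 58), (60, 24, 54), (64, 68, 64)]
222 [(22, 148, 146), (22, 149, 161), (22, 134, 122), (39, 28, 92), (73, 20, 115), (87, 16, 141), (80, 20, 155), (87, 16, 174), (79, 15, 186), (81, 14, 184), (83, 13, 171), (90, 12, 149), (83, 16, 131), (30, 13, 98), (21, 129, 113), (21, 150, 141), (22, 139, 141), (58, 83, 74)]
[[361  86]
 [345 251]
 [145 248]
 [126  80]]
[[ 364.4  -78.9   12. ]
 [ 392.2   94.7   12. ]
 [ 614.8   60.5   12. ]
 [ 587.1 -114.6   12. ]]
((489.79132080078125, -9.212997436523438), (177.268798828125, 225.63604736328125), 80.88400268554688)
```

```bash
cat >> h.py <<'E'
def axis_cols(d,rows,x0,x1,thr=75):
    """half-level left/right edges of the bright fuse per row -> midline points"""
    g=cv2.GaussianBlur(d['color'],(3,3),0).max(2).astype(float); out=[]
    for y in rows:
        v=g[y,x0:x1]; i=np.where(v>thr)[0]; a,b=i[0],i[-1]
        f=lambda i,j:(x0+i+(thr-v[i])/(v[j]-v[i])*(j-i))
        out.append((f(a-1,a),f(b+1,b),y))
    return np.array(out)
E
python3 - <<'E'
from h import *
d=pickle.load(open('w1.pkl','rb'))
e=axis_cols(d,range(168,206,4),258,290,100); m=(e[:,0]+e[:,1])/2; print(np.c_[e,m].round(1)[::3])
P=np.array([onplane(d,(a,b),54) for a,b in zip(m,e[:,2])]); k=np.polyfit(P[:,1],P[:,0],1); print('dir deg',90-np.degrees(np.arctan(k[0])), 'x at -4.4',np.polyval(k,-4.4))
print('width',np.linalg.norm(onplane(d,e[4,[0,2]],54)-onplane(d,e[4,[1,2]],54)))
# tan length ends on ridge plane
g=d['color'].astype(int); col=g[140:235,274]; print([(140+i,(c[2]-c[0])) for i,c in enumerate(col) if 20<i<32 or 62<i<74])
plan([460.5,-4.4,90],np.radians(-9))
E
```

```text
[[262.5 283.5 168.  273. ]
 [262.4 283.2 180.  272.8]
 [262.3 283.  192.  272.6]
 [262.2 282.7 204.  272.5]]
dir deg 81.18072874589886 x at -4.4 460.20769184057133
width 19.185981100045527
[(161, np.int64(-9)), (162, np.int64(-8)), (163, np.int64(-10)), (164, np.int64(-8)), (165, np.int64(8)), (166, np.int64(25)), (167, np.int64(28)), (168, np.int64(28)), (169, np.int64(27)), (170, np.int64(27)), (171, np.int64(26)), (203, np.int64(23)), (204, np.int64(24)), (205, np.int64(24)), (206, np.int64(24)), (207, np.int64(23)), (208, np.int64(24)), (209, np.int64(23)), (210, np.int64(28)), (211, np.int64(13)), (212, np.int64(-2)), (213, np.int64(-9))]
clock 1.4 pos [457.4  -7.5 210. ] toolY 172.08 zax [-0.0011 -0.0015 -1.    ] j [ 0.34  0.1  -0.39  0.   -1.08 -0.48] F [ 3.1 -2.3  0.3] w 85.3 g 0.0
turn [[0.0026, 0.0013, -3.1228], [0.0008, -0.0017, 0.0188]] shift [ -3.7  -2.8 120. ]
```

carry_out:
  motion:
    - [0,0,0.0175,-3,-2,62,0.1]
    - [0,0,0.0175,-3,-2,120,0.1]
    - [0,0,0.0175,-3,-2,120,0.1]
    - [0,0,0.0175,-3,-2,120,0.1]

```text
clock: 1.9
position: [460.5, 0.5, 92.2]
ee_rot: [-0.652, 0.758, -0.001, 0.001]
contact_force: [0.1, 0.8, 0.1]
gripper_width: 47.0
grasp_force: 0.0
```

```bash
python3 -c "
from h import *
plan([460.4,-4.4,51],np.radians(-8.9))"
```

```text
clock 1.9 pos [460.5   0.5  92.2] toolY 171.39 zax [ 2.7e-03  1.0e-04 -1.0e+00] j [ 0.36  0.25 -0.56  0.   -0.76 -0.51] F [0.1 0.8 0.1] w 47.0 g 0.0
turn [[-0.0008, -0.0042, -3.1366], [-0.0027, 0.0005, 0.005]] shift [ 4.9 -0.5 41.2]
```

carry_out:
  motion:
    - [0,0,0.005,4.9,-0.5,20,0.1]
    - [0,0,0.005,4.9,-0.5,41,0.1]
    - [0,0,0.005,4.9,-0.5,41,0.1]
    - [0,0,0.005,4.9,-0.5,41,0.1]

```text
clock: 2.4
position: [460.4, -4.2, 51.6]
ee_rot: [-0.65, 0.76, -0.001, 0.002]
contact_force: [-0.3, -0.5, 0.3]
gripper_width: 47.2
grasp_force: 0.0
```

Run:
```python
from h import *
from bench import get_image
plan([460.4,-4.4,51],np.radians(-8.9))
d=get_image('wrist');cv2.imwrite('pics/w2.png',d['color'])
```

```text
clock 2.4 pos [460.4  -4.2  51.6] toolY 171.08 zax [ 0.0043  0.0011 -1.    ] j [ 0.35  0.31 -0.6   0.   -0.65 -0.5 ] F [-0.3 -0.5  0.3] w 47.2 g 0.0
turn [[0.0027, 0.0063, 3.1412], [-0.004, 0.0017, -0.0004]] shift [0.2 0.  0.6]
```

View pics/w2.png

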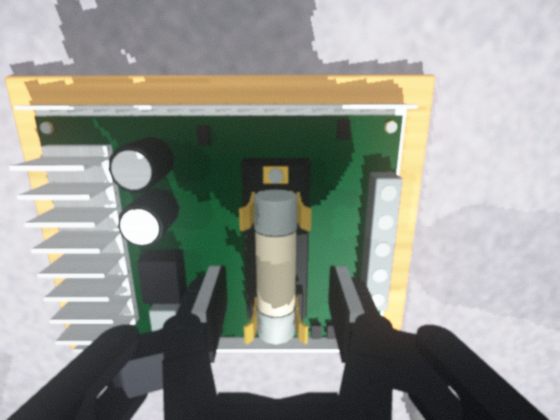

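The fingers straddle the fuse (tips at about (222,270) and (335,270)); the tube is centred at column 276, so it is time to close.

carry_out:
  motion:
    - [0,0,0,0,0,0,-1]
    - [0,0,0,0,0,0,-1]
    - [0,0,0,0,0,0,-1]
    - [0,0,0,0,0,0,-1]

```text
clock: 2.95
position: [458.7, -4.9, 49.5]
ee_rot: [-0.65, 0.76, -0.0, -0.0]
contact_force: [-0.2, -0.2, -0.3]
gripper_width: -0.3
grasp_force: 0.0
```

```bash
python3 -c "
from h import *
plan([460.4,-4.4,51],np.radians(-8.9))"
```

```text
clock 2.95 pos [458.7  -4.9  49.5] toolY 171.03 zax [-1.e-04 -0.e+00 -1.e+00] j [ 0.35  0.31 -0.61  0.   -0.65 -0.5 ] F [-0.2 -0.2 -0.3] w -0.3 g 0.0
turn [[-0.0001, -0.0001, 3.1405], [0.0, -0.0001, -0.0011]] shift [-0.7 -1.6 -1.5]
```

Run:
```python
from h import *
from bench import get_image
a=get_image('wrist');b=get_image('scene');pickle.dump(b,open('s3.pkl','wb'));pickle.dump(a,open('w3.pkl','wb'))
c=cv2.resize(b['color'][130:250,200:380],None,fx=3,fy=3)[:420]
im=np.hstack([a['color'][:, :400],np.zeros((420,400,3),np.uint8)]); c=cv2.resize(b['color'][100:310,200:400],(400,420)); im[:,400:]=c
cv2.imwrite('pics/w3.png',im)
print(proj(b,[458.7,-4.9,49.5]),proj(a,[458.7,-4.9,49.5]),a['position'],b['position'],a['orientation'])
```

```text
[299.4481783  183.01033407] [276.13529365 263.0823095 ] [445.2304065  -87.64652827 207.23996271] [1189.14349302  230.07706303  689.55307987] [0.07674012 0.98310948 0.1656851  0.01245634]
```

View pics/w3.png

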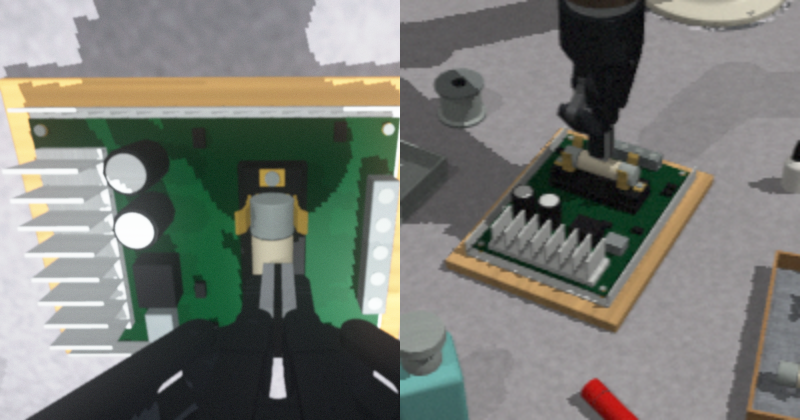

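The wrist half shows the shut fingertips at (280,265), drawn over the tube. In the scene half (2x crop) the tips end at (605,155), which is pixel (302,177) in the full scene image. The fuse is still in the clips and not gripped. I'll triangulate the tips before moving.

Run:
```python
from h import *
a=pickle.load(open('w3.pkl','rb'));b=pickle.load(open('s3.pkl','rb'))
print('tip',tri([(a,(279,264)),(b,(302,177))]))
for z in(35,50,64,70): print(z,proj(a,[458.7,-4.9,z]).round(0),proj(b,[458.7,-4.9,z]).round(0))
s0=pickle.load(open('scene0.pkl','rb'))
df=np.abs(b['color'][150:215,270:335].astype(int)-s0['color'][150:215,270:335]).sum(2)>60
for y in range(0,65,3): print(150+y,''.join('#' if v else '.' for v in df[y]))
plan([458.7,-4.9,80])
```

```text
tip [454.42466604  -5.05535536  58.8260325 ]
35 [276. 250.] [299. 189.]
50 [276. 264.] [299. 183.]
64 [276. 278.] [299. 177.]
70 [276. 285.] [299. 175.]
150 ...............#############################.....................
153 .........##################################......................
156 ........################################.........................
159 ..........#############################..........................
162 .............########################............................
165 .................####################............................
168 ..................#....##############............................
171 ........................#############............................
174 ...##.......##########..########.................................
177 ####...........#################.................................
180 ###...................##################.........................
183 #..............................####..............................
186 .......................#.........................................
189 .................................................................
192 .................................................................
195 .................................................................
198 ..........#......................................................
201 .................................................................
204 .......................................#.........................
207 .................................................................
210 .................................................................
213 .................................................................
clock 3.05 pos [458.7  -4.8  49.5] toolY 171.04 zax [-1.e-04 -1.e-04 -1.e+00] j [ 0.35  0.31 -0.61  0.   -0.65 -0.5 ] F [0.  0.5 0.5] w 0.1 g 0.2
turn [0.0, 0.0, 0.0] shift [  0.1   0.  -30.5]
```

Run:
```python
from h import *
a=pickle.load(open('w3.pkl','rb')); print(a['mtx'][0,0], R.from_quat(a['orientation']).as_matrix().round(3).tolist())
g=a['color'].max(2)
for y in (205,215,240,250,258): print(y,g[y,240:312:2].tolist())
e=axis_cols(a,[238,246,252],250,300,90)
for l,r,y in e: print(y,l,r,np.linalg.norm(onplane(a,(l,y),54)-onplane(a,(r,y),54)),onplane(a,((l+r)/2,y),54))
h=cv2.cvtColor(a['color'],cv2.COLOR_BGR2HSV)
for y in(90,):
    v=np.where((h[y,:,0]<25)&(h[y,:,1]>90)&(h[y,:,2]>100))[0]; l,r=v.min(),v.max(); print(l,r,np.linalg.norm(onplane(a,(l,y),12)-onplane(a,(r,y),12)))
```

```text
348.5670376890252 [[-0.988, 0.147, 0.05], [0.155, 0.933, 0.324], [0.001, 0.328, -0.945]]
205 [36, 35, 70, 126, 134, 106, 114, 128, 135, 140, 143, 146, 149, 150, 153, 148, 149, 150, 148, 148, 149, 148, 145, 138, 130, 121, 117, 129, 138, 94, 38, 36, 37, 44, 47, 54]
215 [141, 142, 137, 118, 114, 103, 103, 106, 130, 143, 145, 147, 150, 150, 156, 152, 155, 151, 152, 150, 147, 146, 142, 133, 125, 120, 111, 117, 126, 148, 156, 155, 155, 148, 118, 112]
240 [46, 39, 40, 42, 39, 54, 132, 168, 178, 180, 168, 152, 151, 147, 138, 142, 144, 137, 143, 151, 163, 170, 174, 174, 167, 154, 121, 43, 42, 55, 80, 80, 75, 111, 125, 126]
250 [56, 51, 40, 41, 38, 44, 115, 164, 177, 187, 193, 195, 202, 201, 204, 204, 204, 200, 199, 197, 196, 190, 184, 179, 168, 153, 127, 82, 77, 81, 83, 79, 72, 112, 126, 129]
258 [51, 41, 41, 40, 43, 45, 107, 163, 180, 185, 192, 199, 202, 204, 203, 205, 202, 199, 197, 193, 186, 179, 176, 170, 161, 152, 116, 81, 83, 81, 82, 80, 75, 117, 128, 130]
238.0 250.96875 292.74285714285713 20.020603448394013 [458.24121029 -20.86543288  54.        ]
246.0 251.23684210526315 293.5882352941176 20.46512698794287 [458.65035878 -16.66351311  54.        ]
252.0 251.3783783783784 293.35714285714283 20.4116085810727 [459.18375623 -13.50113941  54.        ]
1 429 226.85826423819543
```

carry_out:
  motion:
    - [0,0,0,-0.7,-1.2,0,0.1]
    - [0,0,0,-0.7,-1.2,0,0.1]
    - [0,0,0,-0.7,-1.2,10,0.1]
    - [0,0,0,-0.7,-1.2,20,0.1]
    - [0,0,0,-0.7,-1.2,20,0.1]

```text
clock: 3.68
position: [459.0, -4.7, 28.3]
ee_rot: [-0.65, 0.76, 0.001, -0.001]
contact_force: [-1.0, -0.8, 0.4]
gripper_width: 46.6
grasp_force: 0.0
```

Run:
```python
from h import *
from bench import get_image
plan([460.4,-4.4,28],np.radians(-8.9))
a=get_image('wrist');b=get_image('scene');pickle.dump(b,open('s4.pkl','wb'));pickle.dump(a,open('w4.pkl','wb'))
im=np.hstack([a['color'][:, 80:480],cv2.resize(b['color'][130:235,250:350],(400,420))])
cv2.imwrite('pics/w4.png',im)
```

```text
clock 3.67 pos [459.   -4.7  28.3] toolY 171.02 zax [-0.0029 -0.001  -1.    ] j [ 0.35  0.35 -0.62 -0.   -0.6  -0.5 ] F [-1.  -0.8  0.4] w 46.6 g 0.0
turn [[-0.0022, -0.0043, 3.1403], [0.0027, -0.0014, -0.0013]] shift [-0.5 -1.3  0.3]
```

View pics/w4.png

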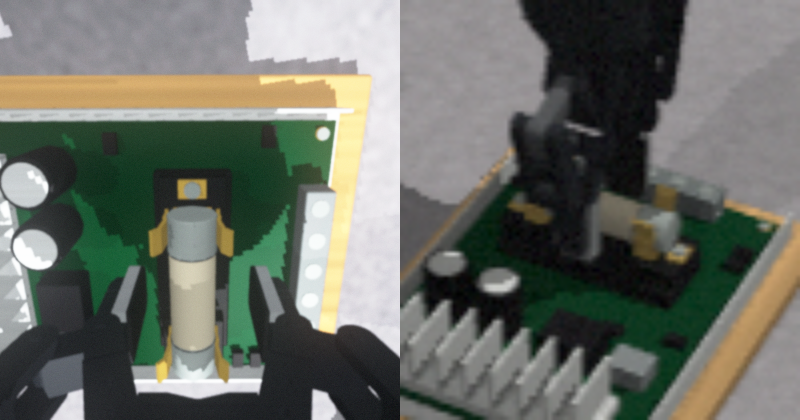

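The wrist half shows the fingers either side of the tube: inner edges at columns 143 and 252 of the crop, tube centre at 192. They need about 1.5 mm towards +x. In the scene half (4x crop) the near fingertip is at (585,258), below the tube top and clear of the base.

Run:
```python
from h import *
b=pickle.load(open('s4.pkl','rb'));a=pickle.load(open('w4.pkl','rb'))
for x,y in((482,-9),(490,-9)):
  for z in(30,40,50): print(x,z,proj(b,[x,y,z]).round(1))
# depth of tips from known gap
f=a['mtx'][0,0]; M=R.from_quat(a['orientation']).as_matrix()
for gap in(109,):
    dep=f*46.6/gap
    P=[np.array(a['position'])+M@(np.linalg.inv(a['mtx'])@np.array([u+80,268,1.])*dep) for u in(143,252)]; print(dep,np.round(P,1))
```

```text
482 30 [293.8 197.5]
482 40 [293.7 193.6]
482 50 [293.7 189.7]
490 30 [292.5 200.1]
490 40 [292.4 196.2]
490 50 [292.4 192.3]
149.020403268886 [[479.8 -19.1  53.4]
 [433.7 -11.9  53.6]]
```

carry_out:
  motion:
    - [0,0,0,-0.4,-1.6,4,0.1]
    - [0,0,0,-0.4,-1.6,4,-1]
    - [0,0,0,-0.4,-1.6,4,-1]
    - [0,0,0,-0.4,-1.6,4,-1]
    - [0,0,0,-0.4,-1.6,4,-1]

```text
clock: 4.4
position: [461.5, -4.2, 25.5]
ee_rot: [-0.65, 0.76, 0.0, -0.0]
contact_force: [-0.2, 0.7, -0.2]
gripper_width: 17.5
grasp_force: 58.5
```

Run:
```python
from h import *
plan([460.4,-4.4,95],np.radians(-8.9))
```

```text
clock 4.4 pos [461.5  -4.2  25.5] toolY 171.03 zax [-2.e-04 -0.e+00 -1.e+00] j [ 0.34  0.36 -0.62 -0.   -0.59 -0.5 ] F [-0.2  0.7 -0.2] w 17.5 g 58.5
turn [[-0.0, -0.0003, 3.1404], [0.0002, -0.0, -0.0012]] shift [  0.4   1.1 -69.5]
```

carry_out:
  motion:
    - [0,0,0,0,0,-4,-1]
    - [0,0,0,0,0,-12,-1]
    - [0,0,0,0,0,-30,-1]
    - [0,0,0,0,0,-70,-1]
    - [0,0,0,0,0,-70,-1]

```text
clock: 5.03
position: [464.1, -3.6, 99.5]
ee_rot: [-0.65, 0.76, -0.002, 0.004]
contact_force: [1.2, 0.7, -0.4]
gripper_width: 17.7
grasp_force: 60.0
```

Run:
```python
from h import *
from bench import get_image
plan([530,-248,95],np.radians(-8.9))
a=get_image('wrist');b=get_image('scene');t=get_image('top');pickle.dump((a,b,t),open('5.pkl','wb'))
im=np.hstack([a['color'][:, 80:480],cv2.resize(b['color'][130:235,250:350],(400,420))])
cv2.imwrite('pics/w5.png',im)
# red & grey tray outlines in top, tray corners refined
g=t['color'].astype(int)
```

```text
clock 5.03 pos [464.1  -3.6  99.5] toolY 171.08 zax [ 0.0081  0.002  -1.    ] j [ 0.34  0.24 -0.54  0.   -0.78 -0.5 ] F [ 1.2  0.7 -0.4] w 17.7 g 60.0
turn [[0.005, 0.0121, 3.1412], [-0.0077, 0.0032, -0.0003]] shift [ 231.3 -102.9    4.5]
```

View pics/w5.png

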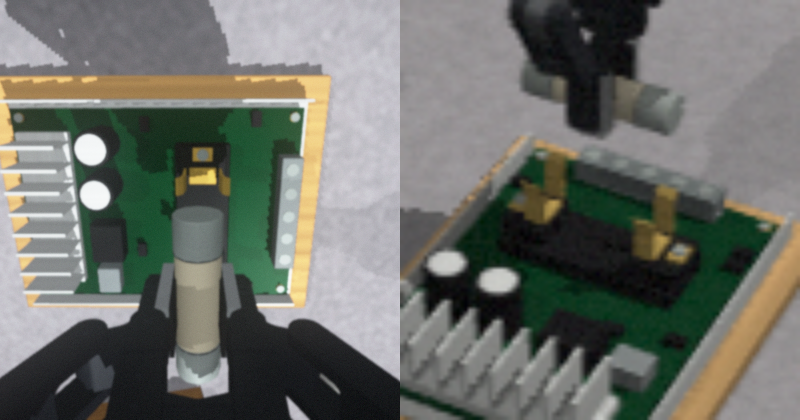

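The old fuse is out of the clips and held level. The scene half shows both clips empty and the fingertips just below the fuse's underside. Next is the tray.

carry_out:
  motion:
    - [0,0,0,231,-103,4,-1]
    - [0,0,0,231,-103,4,-1]
    - [0,0,0,231,-103,4,-1]
    - [0,0,0,231,-103,4,-1]
    - [0,0,0,231,-103,50,-1]

```text
clock: 5.8
position: [530.6, -253.1, 46.7]
ee_rot: [-0.648, 0.762, -0.003, 0.002]
contact_force: [0.1, 0.5, -1.4]
gripper_width: 17.5
grasp_force: 60.0
```

Run:
```python
from h import *
from bench import get_image
plan([530,-248,-11],np.radians(-8.9))
a=get_image('wrist');t=get_image('top');pickle.dump((a,t),open('6.pkl','wb'))
for p in ([446,-287,28],[597,-331,28],[617,-205,28],[462,-169,28]): print(proj(a,p))
cv2.imwrite('pics/w6.png',np.hstack([a['color'][:,80:480],cv2.resize(t['color'][170:300,330:450],(400,420))]))
```

```text
clock 5.8 pos [ 530.6 -253.1   46.7] toolY 170.78 zax [ 0.0074 -0.0026 -1.    ] j [-0.17  0.49 -0.3   0.   -0.77  0.01] F [ 0.1  0.5 -1.4] w 17.5 g 60.0
turn [[-0.0022, 0.0121, 3.136], [-0.0077, -0.0014, -0.0056]] shift [-5.   1.8 57.7]
[429.03814751 164.22171302]
[119.30289547 125.26513855]
[150.50818439 337.24923123]
[406.74657521 352.76835814]
```

View pics/w6.png

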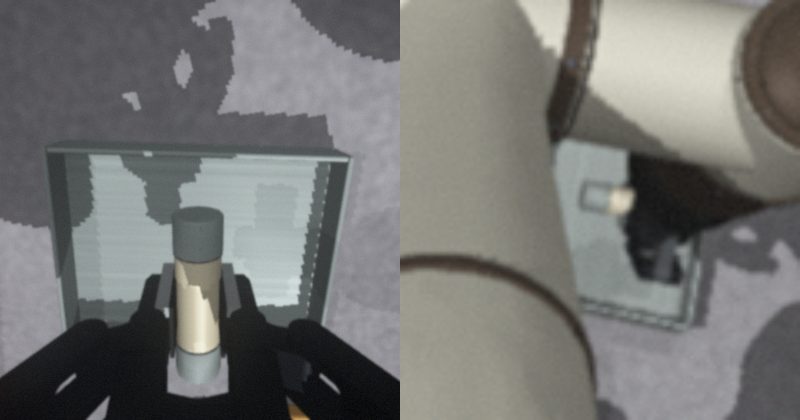

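The wrist half shows the fuse held inside the tray's outline, with the far rim at row 150 and the side walls at crop columns 60 and 340. I'll lower it and release.

carry_out:
  motion:
    - [0,0,0,-5,2,30,-1]
    - [0,0,0,-5,2,50,-1]
    - [0,0,0,-5,2,57,-1]
    - [0,0,0,-5,2,57,-1]

```text
clock: 6.4
position: [526.7, -242.6, -10.4]
ee_rot: [-0.65, 0.76, -0.0, 0.0]
contact_force: [0.7, -0.2, -0.8]
gripper_width: 17.6
grasp_force: 60.2
```

Run:
```python
from h import *
plan([530,-248,-11],np.radians(-8.9))
```

```text
clock 6.4 pos [ 526.7 -242.6  -10.4] toolY 171.13 zax [ 4.e-04 -4.e-04 -1.e+00] j [-0.15  0.56 -0.36  0.   -0.65 -0.  ] F [ 0.7 -0.2 -0.8] w 17.6 g 60.2
turn [[0.0006, -0.0008, -3.141], [-0.0005, -0.0004, 0.0006]] shift [ 4.8 -4.1  0.6]
```

carry_out:
  motion:
    - [0,0,0,0,0,2,-1]
    - [0,0,0,0,0,2,0.1]
    - [0,0,0,0,0,2,0.1]
    - [0,0,0,0,0,-20,0.1]
    - [0,0,0,0,0,-80,0.1]

```text
clock: 7.02
position: [523.6, -242.7, 66.3]
ee_rot: [-0.649, 0.76, 0.003, -0.003]
contact_force: [0.8, -0.0, 0.7]
gripper_width: 46.7
grasp_force: 0.0
```

Run:
```python
from h import *
from bench import get_image
plan([622,235,70],np.radians(4))
t=pickle.load(open('top0.pkl','rb'));s=pickle.load(open('scene0.pkl','rb'))
a=get_image('wrist'); pickle.dump(a,open('7.pkl','wb'))
print('old tan px',tan(a,(180,150,400,350)))
c=tan(a,(180,150,400,350))[0]; print(onplane(a,c,18))
# carton outline in top: brown rim
h=cv2.cvtColor(t['color'],cv2.COLOR_BGR2HSV); m=cv2.inRange(h,(3,80,60),(22,255,255)); m[:,:150]=0;m[:,225:]=0;m[:160]=0;m[255:]=0
r=cv2.minAreaRect(np.argwhere(m)[:,::-1].astype(np.float32)); bx=cv2.boxPoints(r); P=np.array([onplane(t,p,22) for p in bx]); print(r,P.round(1)); print(cv2.minAreaRect(P[:,:2].astype(np.float32)))
```

```text
clock 7.03 pos [ 523.6 -242.7   66.3] toolY 171.0 zax [-0.0083  0.0018 -1.    ] j [-0.15  0.46 -0.3  -0.   -0.83 -0.  ] F [ 0.8 -0.   0.7] w 46.7 g 0.0
turn [[0.002, -0.0123, 2.9147], [0.0084, 0.0014, -0.2268]] shift [-487.2  -22.5   -3.7]
old tan px (array([272.11836442, 228.63701578]), np.int32(1394), ((92.64251708984375, 80.13301086425781), (63.513980865478516, 27.052888870239258), 88.02507019042969))
[ 526.02171793 -241.98670671   18.        ]
((184.5, 207.0), (80.0, 51.0), 90.0) [[674.7 308.6  22. ]
 [678.2 187.4  22. ]
 [487.2 174.3  22. ]
 [483.7 290.6  22. ]]
((580.9288940429688, 241.43435668945312), (196.26795959472656, 121.1827621459961), 3.9177873134613037)
```

The old fuse lies in the tray at about (526,-242). Next, over to the carton.

carry_out:
  motion:
    - [0,0,-0.219,-497,-26,-44,0.1]
    - [0,0,-0.219,-497,-26,-44,0.1]
    - [0,0,-0.219,-497,-26,-44,0.1]
    - [0,0,-0.219,-497,-26,-44,0.1]
    - [0,0,-0.219,-497,-26,-44,0.1]

```text
clock: 7.7
position: [590.9, 63.4, 96.3]
ee_rot: [0.729, -0.685, 0.0, -0.0]
contact_force: [0.6, -0.8, -0.2]
gripper_width: 47.4
grasp_force: 0.0
```

Run:
```python
from h import *
plan([627,244,110],np.radians(3.6))
```

```text
clock 7.7 pos [590.9  63.4  96.3] toolY -176.41 zax [ 5.e-04  0.e+00 -1.e+00] j [ 0.38  0.44 -0.23  0.   -0.9  -0.32] F [ 0.6 -0.8 -0.2] w 47.4 g 0.0
turn [[-0.0, 0.0008, 3.1414], [-0.0005, -0.0, -0.0002]] shift [-178.   -47.3  -13.6]
```

carry_out:
  motion:
    - [0,0,0,-178,-47,-14,0.1]
    - [0,0,0,-178,-47,-14,0.1]
    - [0,0,0,-178,-47,-14,0.1]
    - [0,0,0,-178,-47,-14,0.1]
    - [0,0,0,-178,-47,-14,0.1]

```text
clock: 8.32
position: [625.9, 241.7, 109.4]
ee_rot: [0.729, -0.685, -0.0, 0.001]
contact_force: [-0.5, 0.5, 0.4]
gripper_width: 46.8
grasp_force: 0.0
```

Run:
```python
from h import *
from bench import get_image
plan([627,244,110],np.radians(3.6))
a=get_image('wrist'); pickle.dump(a,open('8.pkl','wb')); cv2.imwrite('pics/w8.png',a['color'])
print(proj(a,[627,244,17.6]),proj(a,[537,240,15]))
```

```text
clock 8.32 pos [625.9 241.7 109.4] toolY -176.4 zax [-1.2e-03 -6.0e-04 -1.0e+00] j [ 0.61  0.55 -0.01 -0.   -1.02 -0.55] F [-0.5  0.5  0.4] w 46.8 g 0.0
turn [[-0.0009, -0.002, 3.1416], [0.0013, -0.0005, -0.0]] shift [-2.2 -1.2 -0.6]
[274.87630679 208.13334941] [392.42916671 209.08136757]
```

View pics/w8.png

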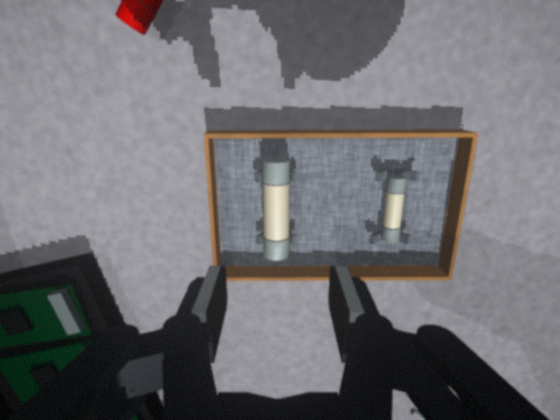

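The wrist view shows the spare at (276,210), its tan tube on rows 185 to 240 and caps on 158 to 260; the thin fuse is at (393,208).

Run:
```python
from h import *
a=pickle.load(open('8.pkl','rb'))
e=axis_cols(a,range(188,238,4),256,300,175); m=(e[:,0]+e[:,1])/2; print(np.c_[e,m].round(1)[::4])
P=np.array([onplane(a,(u,v),17.6) for u,v in zip(m,e[:,2])]); k=np.polyfit(P[:,1],P[:,0],1)
print('dir',90-np.degrees(np.arctan(k[0])),'width',np.linalg.norm(onplane(a,e[6,[0,2]],17.6)-onplane(a,e[6,[1,2]],17.6)))
g=a['color'].astype(int); c=(g[:,274:279,2]-g[:,274:279,0]).mean(1); print([(i,round(c[i])) for i in list(range(178,190))+list(range(234,246))])
for rows in((184,240),):
    Q=[onplane(a,(276,r),27.4) for r in rows]; print(np.round(Q,1), np.linalg.norm(Q[0]-Q[1])); y=(Q[0]+Q[1])[1]/2; print('y',y,'x',np.polyval(k,y))
```

```text
[[266.5 286.5 188.  276.5]
 [266.7 286.4 204.  276.6]
 [266.9 286.4 220.  276.7]
 [267.2 285.8 236.  276.5]]
dir 93.70758504344316 width 14.972251563189568
[(178, -9), (179, -8), (180, -8), (181, -8), (182, -10), (183, -9), (184, -7), (185, 4), (186, 20), (187, 27), (188, 28), (189, 26), (234, 24), (235, 25), (236, 24), (237, 24), (238, 24), (239, 26), (240, 18), (241, 3), (242, -7), (243, -7), (244, -9), (245, -9)]
[[627.5 222.5  27.4]
 [624.8 265.8  27.4]] 43.45375489687379
y 244.16215346863154 x 625.6893602923942
```

carry_out:
  motion:
    - [0,0,0,-3,-0.3,45,0.1]
    - [0,0,0,-3,-0.3,90,0.1]
    - [0,0,0,-3,-0.3,90,0.1]
    - [0,0,0,-3,-0.3,90,0.1]

```text
clock: 8.88
position: [627.9, 244.5, 21.9]
ee_rot: [0.729, -0.685, 0.001, -0.001]
contact_force: [-0.8, -0.0, 0.9]
gripper_width: 47.0
grasp_force: 0.0
```

Run:
```python
from h import *
plan([626.3,244.6,-10.5],np.radians(3.7))
```

```text
clock 8.88 pos [627.9 244.5  21.9] toolY -176.45 zax [ 2.6e-03  7.0e-04 -1.0e+00] j [ 0.61  0.64 -0.08  0.   -0.84 -0.55] F [-0.8 -0.   0.9] w 47.0 g 0.0
turn [[0.0009, 0.0041, 3.139], [-0.0026, 0.0005, -0.0026]] shift [-0.2  1.7 32.4]
```

carry_out:
  motion:
    - [0,0,0,0,1,15,0.1]
    - [0,0,0,0,1,26,0.1]
    - [0,0,0,0,1,31,0.1]
    - [0,0,0,0,1,31,0.1]
    - [0,0,0,0,1,31,0.1]

```text
clock: 9.5
position: [625.9, 245.1, -10.7]
ee_rot: [0.729, -0.685, 0.0, -0.0]
contact_force: [-0.1, -0.7, -0.5]
gripper_width: 47.1
grasp_force: 0.0
```

Run:
```python
from h import *
plan([626.3,244.6,-10.5],np.radians(3.7))
```

```text
clock 9.5 pos [625.9 245.1 -10.7] toolY -176.41 zax [ 5.e-04  2.e-04 -1.e+00] j [ 0.61  0.68 -0.11  0.   -0.78 -0.55] F [-0.1 -0.7 -0.5] w 47.1 g 0.0
turn [[0.0003, 0.0008, 3.1397], [-0.0005, 0.0002, -0.0019]] shift [ 0.5 -0.4 -0.2]
```

Correct height and no contact. I'll close on it.

carry_out:
  motion:
    - [0,0,0,0.3,-0.4,0,-0.4]
    - [0,0,0,0.3,-0.4,0,-1]
    - [0,0,0,0.3,-0.4,0,-1]
    - [0,0,0,0.3,-0.4,0,-1]
    - [0,0,0,0.3,-0.4,0,-1]

```text
clock: 10.12
position: [626.7, 244.9, -10.4]
ee_rot: [0.729, -0.685, 0.0, -0.001]
contact_force: [2.0, -0.6, 2.2]
gripper_width: 17.6
grasp_force: 58.6
```

Run:
```python
from h import *
plan([626.3,244.6,110],np.radians(3.7))
```

```text
clock 10.12 pos [626.7 244.9 -10.4] toolY -176.4 zax [ 1.6e-03  7.0e-04 -1.0e+00] j [ 0.61  0.68 -0.11  0.   -0.78 -0.55] F [ 2.  -0.6  2.2] w 17.6 g 58.6
turn [[0.0009, 0.0025, 3.1398], [-0.0016, 0.0006, -0.0018]] shift [   0.3    0.2 -120.4]
```

carry_out:
  motion:
    - [0,0,0,0,0,-15,-1]
    - [0,0,0,0,0,-50,-1]
    - [0,0,0,0,0,-110,-1]
    - [0,0,0,0,0,-110,-1]
    - [0,0,0,0,0,-110,-1]

```text
clock: 10.75
position: [625.1, 244.4, 99.3]
ee_rot: [0.729, -0.685, -0.001, 0.0]
contact_force: [0.6, -0.0, -0.2]
gripper_width: 17.3
grasp_force: 58.7
```

Run:
```python
from h import *
from bench import get_image
plan([461,-4.3,100],np.radians(-8.9))
a=get_image('wrist'); pickle.dump(a,open('9.pkl','wb')); o=pickle.load(open('5.pkl','rb'))[0]
o2=pickle.load(open('6.pkl','rb'))[0]
for d in(o,o2,a):
    g=d['color'].astype(int)
    c=(g[:,268:285,2]-g[:,268:285,0]).mean(1); i=np.where(c[200:400]>10)[0]+200
    print('tan rows',i[0],i[-1], 'cols edges', [ (axis_cols(d,[y],240,300,t)[0][:2]).round(1).tolist() for y,t in((270,110),(300,110))])
```

```text
clock 10.75 pos [625.1 244.4  99.3] toolY -176.45 zax [-1.1e-03  4.0e-04 -1.0e+00] j [ 0.61  0.56 -0.02 -0.   -1.   -0.55] F [ 0.6 -0.  -0.2] w 17.3 g 58.7
turn [[-0.0005, 0.0016, -2.9243], [0.0011, 0.0003, 0.2173]] shift [238.1 179.2  -0.6]Traceback (most recent call last):
  File "<stdin>", line 9, in <module>
  File "h.py", line 40, in axis_cols
    out.append((f(a-1,a),f(b+1,b),y))
                         ~^^^^^^^
  File "h.py", line 39, in <lambda>
    f=lambda i,j:(x0+i+(thr-v[i])/(v[j]-v[i])*(j-i))
                            ~^^^
IndexError: index 60 is out of bounds for axis 0 with size 60
```

Run:
```python
from h import *
a=pickle.load(open('9.pkl','rb')); o=pickle.load(open('5.pkl','rb'))[0];o2=pickle.load(open('6.pkl','rb'))[0]
for d in(o,o2,a):
    g=d['color'].astype(int)
    c=(g[:,268:284,2]-g[:,268:284,0]).mean(1); print([(i,round(c[i])) for i in list(range(254,270,1))],[(i,round(c[i])) for i in range(338,362,2)])
    L=cv2.cvtColor(d['color'],cv2.COLOR_BGR2LAB)[...,2].astype(int); print('b row275',L[275,246:310:3].tolist())
```

```text
[(254, -7), (255, -8), (256, -8), (257, -8), (258, -7), (259, -7), (260, -7), (261, -6), (262, 2), (263, 13), (264, 22), (265, 25), (266, 26), (267, 26), (268, 26), (269, 27)] [(338, 23), (340, 23), (342, 23), (344, 24), (346, 25), (348, 26), (350, 25), (352, 14), (354, -3), (356, -7), (358, -6), (360, -6)]
b row275 [126, 126, 127, 135, 138, 138, 138, 139, 140, 140, 140, 141, 140, 141, 139, 140, 138, 139, 137, 126, 126, 126]
[(254, -6), (255, -5), (256, -5), (257, -6), (258, -6), (259, -5), (260, -5), (261, -4), (262, 1), (263, 9), (264, 17), (265, 21), (266, 22), (267, 21), (268, 21), (269, 22)] [(338, 27), (340, 27), (342, 25), (344, 25), (346, 24), (348, 24), (350, 24), (352, 19), (354, -3), (356, -8), (358, -9), (360, -8)]
b row275 [127, 127, 128, 136, 138, 139, 139, 137, 138, 138, 138, 139, 137, 137, 138, 137, 137, 134, 132, 128, 128, 127]
[(254, -9), (255, -9), (256, -9), (257, -9), (258, -8), (259, -3), (260, 11), (261, 23), (262, 26), (263, 25), (264, 25), (265, 25), (266, 26), (267, 24), (268, 23), (269, 24)] [(338, 27), (340, 27), (342, 27), (344, 28), (346, 27), (348, 26), (350, 11), (352, -6), (354, -8), (356, -8), (358, -9), (360, -10)]
b row275 [127, 127, 126, 135, 140, 140, 140, 140, 140, 141, 137, 134, 137, 140, 141, 139, 136, 135, 134, 128, 128, 128]
```

carry_out:
  motion:
    - [0,0,0.217,238,179,-1,-1]
    - [0,0,0.217,238,179,-1,-1]
    - [0,0,0.217,238,179,-1,-1]
    - [0,0,0.217,238,179,-1,-1]
    - [0,0,0.217,238,179,-1,-1]

```text
clock: 11.42
position: [459.0, -6.3, 98.7]
ee_rot: [-0.65, 0.76, 0.001, -0.002]
contact_force: [1.7, -0.2, 0.3]
gripper_width: 18.1
grasp_force: 58.8
```

Run:
```python
from h import *
plan([461.2,-4.3,75],np.radians(-8.9))
```

```text
clock 11.43 pos [459.   -6.3  98.7] toolY 171.1 zax [-0.0043 -0.0012 -1.    ] j [ 0.34  0.24 -0.55 -0.   -0.79 -0.5 ] F [ 1.7 -0.2  0.3] w 18.1 g 58.8
turn [[0.0028, 0.0063, -3.1415], [0.004, -0.0018, 0.0001]] shift [-2.3 -2.  23.7]
```

Run:
```python
from h import *
w=pickle.load(open('w1.pkl','rb'));t=pickle.load(open('top0.pkl','rb'));e5=pickle.load(open('5.pkl','rb'))
def gold(d,roi):
    x0,y0,x1,y1=roi; h=cv2.cvtColor(d['color'],cv2.COLOR_BGR2HSV)[y0:y1,x0:x1]; m=cv2.inRange(h,(15,110,75),(28,255,255))
    n,l,s,c=cv2.connectedComponentsWithStats(m); return [(s[i].tolist(),(c[i]+[x0,y0]).round(1)) for i in range(1,n) if s[i,4]>5]
for n,d,r in(('w1',w,(245,120,300,245)),('top',t,(262,240,318,278)),('w5',e5[0],(240,120,320,300)),):
    for s,c in gold(d,r): print(n,s,c,onplane(d,c,64).round(1))
c=tan(t,(265,240,315,275))[0]; print('top tan',onplane(t,c,62))
```

```text
w1 [22, 11, 5, 9, 26] [268.2 134.6] [457.4 -51.5  64. ]
w1 [30, 11, 6, 9, 29] [278.  134.3] [449.1 -50.6  64. ]
w1 [10, 27, 7, 15, 89] [257.9 154.2] [468.8 -36.   64. ]
w1 [40, 28, 7, 14, 88] [288.  154.6] [442.7 -32.1  64. ]
w1 [10, 92, 7, 14, 76] [258.  218.6] [477.9  23.6  64. ]
w1 [38, 92, 7, 14, 66] [286.1 219.2] [452.   27.8  64. ]
top [13, 9, 4, 3, 10] [276.5 250. ] [479.2  21.1  64. ]
top [40, 14, 5, 3, 11] [303.9 254.8] [470.5 -38.8  64. ]
w5 [32, 27, 21, 15, 176] [281.9 153.4] [453.7 -51.9  64. ]
w5 [29, 47, 28, 18, 494] [282.5 175.6] [455.3 -39.3  64. ]
w5 [15, 49, 12, 27, 208] [260.8 183.6] [468.3 -36.6  64. ]
w5 [59, 49, 11, 27, 212] [303.7 183.3] [444. -33.  64.]
top tan [461.27905151  -5.27248894  62.        ]
```

carry_out:
  motion:
    - [0,0,0,-3,-2,20,-1]
    - [0,0,0,-3,-2,38,-1]
    - [0,0,0,-3,-2,38,-1]
    - [0,0,0,-3,-2,38,-1]
    - [0,0,0,-3,-2,38,-1]

```text
clock: 12.05
position: [465.0, -1.2, 62.5]
ee_rot: [-0.651, 0.759, -0.0, 0.0]
contact_force: [-0.4, 0.8, -0.3]
gripper_width: 17.8
grasp_force: 58.8
```

Run:
```python
from h import *
plan([461.5,-3.2,42],np.radians(-8.9))
```

```text
clock 12.05 pos [465.   -1.2  62.5] toolY 171.17 zax [ 7.e-04  2.e-04 -1.e+00] j [ 0.35  0.3  -0.58  0.   -0.69 -0.5 ] F [-0.4  0.8 -0.3] w 17.8 g 58.8
turn [[-0.0004, -0.0011, -3.1404], [-0.0007, 0.0003, 0.0011]] shift [ 2.5  3.2 20.4]
```

carry_out:
  motion:
    - [0,0,0.001,2.5,3.2,0,-1]
    - [0,0,0.001,2.5,3.2,10,-1]
    - [0,0,0.001,2.5,3.2,10,-1]
    - [0,0,0.001,2.5,3.2,10,-1]
    - [0,0,0.001,2.5,3.2,10,-1]

```text
clock: 12.68
position: [461.3, -3.4, 52.1]
ee_rot: [-0.65, 0.76, -0.0, 0.0]
contact_force: [0.1, 0.2, -1.0]
gripper_width: 17.4
grasp_force: 58.8
```

Run:
```python
from h import *
plan([461.5,-3.2,42],np.radians(-8.9))
```

```text
clock 12.68 pos [461.3  -3.4  52.1] toolY 171.1 zax [ 2.e-04  0.e+00 -1.e+00] j [ 0.35  0.31 -0.6   0.   -0.66 -0.5 ] F [ 0.1  0.2 -1. ] w 17.4 g 58.8
turn [[0.0001, 0.0003, 3.1415], [-0.0002, 0.0, -0.0]] shift [-0.2 -0.2 10.1]
```

Settled on the mark. I'll lower towards the lips in small steps.

carry_out:
  motion:
    - [0,0,0,0,0,5,-1]
    - [0,0,0,0,0,10,-1]
    - [0,0,0,0,0,13,-1]
    - [0,0,0,0,0,13,-1]
    - [0,0,0,0,0,13,-1]

```text
clock: 13.3
position: [461.1, -3.4, 39.0]
ee_rot: [-0.65, 0.76, 0.0, -0.0]
contact_force: [0.9, -0.3, -0.7]
gripper_width: 17.8
grasp_force: 58.8
```

Run:
```python
from h import *
plan([461.5,-3.2,26],np.radians(-8.9))
```

```text
clock 13.3 pos [461.1  -3.4  39. ] toolY 171.09 zax [-0. -0. -1.] j [ 0.35  0.34 -0.61  0.   -0.62 -0.5 ] F [ 0.9 -0.3 -0.7] w 17.8 g 58.8
turn [[-0.0001, -0.0001, 3.1414], [0.0, -0.0, -0.0002]] shift [-0.3 -0.3 13. ]
```

carry_out:
  motion:
    - [0,0,0,0,0,1,-1]
    - [0,0,0,0,0,2,-1]
    - [0,0,0,0,0,3,-1]
    - [0,0,0,0,0,4,-1]
    - [0,0,0,0,0,4,-1]

```text
clock: 13.92
position: [461.5, -3.3, 35.1]
ee_rot: [-0.65, 0.76, -0.0, 0.0]
contact_force: [0.5, -0.6, -0.7]
gripper_width: 17.7
grasp_force: 58.8
```

carry_out:
  motion:
    - [0,0,0,0,0,0.7,-1]
    - [0,0,0,0,0,1.4,-1]
    - [0,0,0,0,0,2,-1]
    - [0,0,0,0,0,2,-1]

```text
clock: 14.42
position: [461.6, -3.3, 33.5]
ee_rot: [-0.65, 0.76, -0.0, 0.0]
contact_force: [-0.2, -0.0, 4.9]
gripper_width: 17.7
grasp_force: 59.2
```

Contact with the lips begins at 33.5. I'll continue slowly.

carry_out:
  motion:
    - [0,0,0,0,0,0.5,-1]
    - [0,0,0,0,0,1,-1]
    - [0,0,0,0,0,1.5,-1]
    - [0,0,0,0,0,1.5,-1]

```text
clock: 14.92
position: [461.8, -3.3, 32.5]
ee_rot: [-0.65, 0.76, -0.0, 0.001]
contact_force: [-0.8, -0.9, 8.8]
gripper_width: 17.6
grasp_force: 59.6
```

carry_out:
  motion:
    - [0,0,0,0,0,0.5,-1]
    - [0,0,0,0,0,1,-1]
    - [0,0,0,0,0,1,-1]

```text
clock: 15.3
position: [461.9, -3.3, 31.7]
ee_rot: [-0.65, 0.76, -0.001, 0.001]
contact_force: [-0.6, -0.8, 9.8]
gripper_width: 17.6
grasp_force: 59.7
```

carry_out:
  motion:
    - [0,0,0,0,0,0.5,-1]
    - [0,0,0,0,0,1,-1]
    - [0,0,0,0,0,1.5,-1]
    - [0,0,0,0,0,1.5,-1]

```text
clock: 15.8
position: [461.9, -3.3, 30.1]
ee_rot: [-0.65, 0.76, -0.001, 0.001]
contact_force: [-0.4, -0.1, 9.7]
gripper_width: 17.6
grasp_force: 59.7
```

carry_out:
  motion:
    - [0,0,0,0,0,0.5,-1]
    - [0,0,0,0,0,1,-1]
    - [0,0,0,0,0,1.5,-1]
    - [0,0,0,0,0,1.5,-1]

```text
clock: 16.3
position: [461.8, -3.2, 28.2]
ee_rot: [-0.65, 0.76, -0.0, 0.001]
contact_force: [-0.6, -1.2, 6.6]
gripper_width: 17.9
grasp_force: 59.5
```

carry_out:
  motion:
    - [0,0,0,0,0,0.5,-1]
    - [0,0,0,0,0,1,-1]
    - [0,0,0,0,0,1.4,-1]
    - [0,0,0,0,0,1.4,-1]

```text
clock: 16.8
position: [461.6, -3.3, 26.5]
ee_rot: [-0.65, 0.76, -0.0, 0.0]
contact_force: [-0.0, -0.1, 6.3]
gripper_width: 17.4
grasp_force: 59.5
```

carry_out:
  motion:
    - [0,0,0,0,0,0.3,-1]
    - [0,0,0,0,0,0.6,-1]
    - [0,0,0,0,0,0.6,-1]

```text
clock: 17.18
position: [461.6, -3.3, 26.1]
ee_rot: [-0.65, 0.76, -0.0, 0.0]
contact_force: [-0.2, 1.0, 7.3]
gripper_width: 17.5
grasp_force: 59.7
```

carry_out:
  motion:
    - [0,0,0,0,0,0.3,-1]
    - [0,0,0,0,0,0.6,-1]
    - [0,0,0,0,0,0.6,-1]

```text
clock: 17.55
position: [461.6, -3.3, 26.0]
ee_rot: [-0.65, 0.76, -0.0, 0.0]
contact_force: [-0.9, 0.6, 11.0]
gripper_width: 17.6
grasp_force: 59.9
```

carry_out:
  motion:
    - [0,0,0,0,0,0.3,-1]
    - [0,0,0,0,0,0.6,-1]
    - [0,0,0,0,0,0.6,-1]

```text
clock: 17.92
position: [461.6, -3.3, 25.8]
ee_rot: [-0.65, 0.76, -0.0, 0.0]
contact_force: [-3.3, 0.8, 16.2]
gripper_width: 17.3
grasp_force: 60.4
```

carry_out:
  motion:
    - [0,0,0,0,0,0.3,-1]
    - [0,0,0,0,0,0.3,-1]
    - [0,0,0,0,0,0.3,-1]

```text
clock: 18.3
position: [461.6, -3.3, 25.8]
ee_rot: [-0.65, 0.76, -0.0, 0.0]
contact_force: [-3.7, 1.2, 18.2]
gripper_width: 17.7
grasp_force: 60.5
```

The fuse is home: z stays at 25.8 while the force rises to 18 N. I'll ease off, release and retreat.

carry_out:
  motion:
    - [0,0,0,0,0,-1,-1]
    - [0,0,0,0,0,-1,0.1]
    - [0,0,0,0,0,-1,0.1]
    - [0,0,0,0,0,-1,0.1]

```text
clock: 18.8
position: [460.5, -3.6, 24.5]
ee_rot: [-0.65, 0.76, 0.0, -0.001]
contact_force: [0.7, 0.5, -0.2]
gripper_width: 47.4
grasp_force: 0.0
```

carry_out:
  motion:
    - [0,0,0,0,0,-20,0.1]
    - [0,0,0,0,0,-70,0.1]
    - [0,0,0,0,0,-130,0.1]
    - [0,0,0,0,0,-184,0.1]
    - [0,0,0,0,0,-184,0.1]

```text
clock: 19.42
position: [463.7, -2.8, 213.4]
ee_rot: [-0.65, 0.76, -0.002, 0.005]
contact_force: [-0.1, -0.4, -1.4]
gripper_width: 47.1
grasp_force: 0.0
```

Run:
```python
from h import *
from bench import get_image
plan([456.6,-5,210])
a=get_image('wrist');s=get_image('scene');pickle.dump((a,s),open('10.pkl','wb'))
w=pickle.load(open('w1.pkl','rb'));s0=pickle.load(open('scene0.pkl','rb'))
for d,ro in((w,(250,140,300,240)),(a,(240,130,310,260))):
    c,n,r=tan(d,ro); e=axis_cols(d,range(172,204,4),int(c[0])-15,int(c[0])+16,100);m=(e[:,0]+e[:,1])/2
    P=np.array([onplane(d,(u,v),54) for u,v in zip(m,e[:,2])]);k=np.polyfit(P[:,1],P[:,0],1)
    print('tan',c,n,onplane(d,c,61).round(1),'dir',90-np.degrees(np.arctan(k[0])),'x@-4.4',np.polyval(k,-4.4),'w',np.linalg.norm(onplane(d,e[4,[0,2]],54)-onplane(d,e[4,[1,2]],54)))
for d in(s0,s): print('scene',tan(d,(275,165,330,205))[:2])
cv2.imwrite('pics/w10.png',np.vstack([np.hstack([cv2.resize(w['color'][130:240,220:320],(400,300)),cv2.resize(a['color'][130:240,220:320],(400,300))]),np.hstack([cv2.resize(d['color'][150:220,260:350],(400,300),interpolation=cv2.INTER_CUBIC) for d in(s0,s)])]))
```

```text
clock 19.43 pos [463.7  -2.8 213.4] toolY 171.12 zax [ 0.0099  0.0026 -0.9999] j [ 0.35  0.1  -0.38  0.   -1.08 -0.5 ] F [-0.1 -0.4 -1.4] w 47.1 g 0.0
turn [0.0, 0.0, 0.0] shift [3.3 6.7 3.3]
tan [272.81967213 187.46532156] 793 [460.2  -3.5  61. ] dir 81.17813508337008 x@-4.4 460.2092945429689 w 19.355220745492574
tan [281.57446809 181.89760638] 752 [460.3  -4.   61. ] dir 81.21286466365812 x@-4.4 460.16517093410573 w 19.49348725684137
scene (array([299.25925926, 179.7037037 ]), np.int32(108))
scene (array([299.34259259, 179.87962963]), np.int32(108))
```

View pics/w10.png

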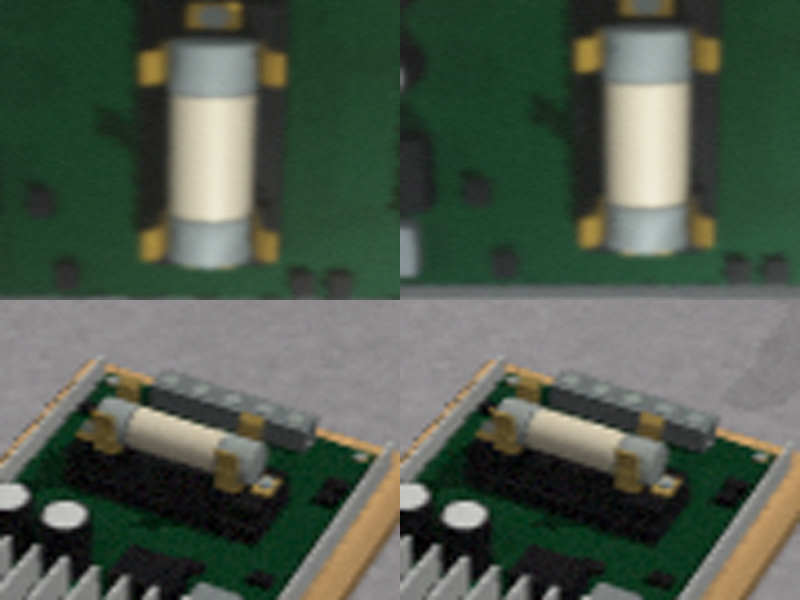

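The before and after views match: the new fuse's tube sits in the clips within 0.5 mm of where the old one was, same direction and height, and the robot is clear.

```bash
python3 -c "
from bench import *
print(job_done())"
```

```text
the job is handed in; nothing more can be done
None
```

The old fuse is in the steel tray and the spare is snapped into both clips, level and centred to within about 1 mm. It was pressed home onto the feet with a highest reading of about 18 N, and the job is handed in at about 19.5 s on the robot's clock.

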